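# Put the washed lids back on their own instrument trays

### The arm

A 6-joint arm with a two-finger parallel gripper is mounted at the origin on a cart in front of the work surface, level with it; the furniture and walls round the work are solid. World frame = base frame: x ahead of the robot, y to its left, z up, the work surface at z = 0. Lengths are in m, angles in rad, forces in N, time in s.
With the tool pointing down it reaches from about 0.375 to 0.9 m from the base axis. Payload 3.1 kg.
Tool frame: the origin (TCP) lies midway between the tips of the shut fingers; the grasp point (between the pads) lies 19 mm behind it; z points along the fingers, y is the line along which they close (so a half turn about z gives the same grasp; the last joint's range is limited). The gripper opens to 85 mm and grips with 20 to 120 N. Pads are 22 mm wide; open, the fingers measure 114 mm over their backs; the gripper's body (76 mm by 85 mm) begins 54 mm behind the grasp point. The pads swing forward as they close: fully open they stand 13 mm farther back than shut.
Start: joints at [1.048, 0.527, 1.433, -0, 1.181, -0.178], TCP at [0.211, 0.588, 0.231] pointing down, gripper open.
Joint ranges: [-3.08, 3.08], [-0.75, 2.2], [0.22, 2.44], [-1.43, 4.57], [0, 2.65], [-2.85, 2.85]. Speed limits (rad/s): [2.79, 2.79, 3.14, 3.14, 3.14, 3.14].

### API

Orientations are given as a unit quaternion [x, y, z, w].
In Python, from station import manip gives the robot as it stands.
- The arm moves only by the tool step_arm, never from a script. Its argument "targets" is text: rows parted by semicolons, each of 4 numbers parted by spaces: the shift along the tool's x, y, z in mm, then the turn about the tool's z in degrees. A call has 1 to 12 rows; each row is the pose to reach, as a shift and turn from the pose commanded when the call began, along the tool's axes at that moment; what a row does not reach only later rows make up. A row lasts 1/10 s, in which the tool goes at most 50 mm and 8.59 degrees, less where a joint would pass 70% of its speed; a pose out of reach is approached as far as the arm can. A call with a gripper value outside its range is refused whole. "gripper" is the closure, from 0 (fully open) to 1 (shut), set as the call begins (left out, the last holds). The fingers move at their own pace and stop on an object; "squeeze" is the grip in N (left out, the last holds). Time passes only in rows, so rows that repeat a pose let the fingers close. It gives the time, the measured TCP pose, the force, the opening and the grip force at its end, in the units of the state.
- manip.sense(): the state, without advancing time (a new reading comes with each control period).
- manip.snapshot(name): name is "side" or "top" or "wrist"; returns the picture (384x512x3 uint8, red, green, blue); there is no depth.
- manip.get_calibration(name): a dict with "fov_y" (degrees; the focal length in pixels is half the picture's height over the tangent of half this angle, whatever the lens; pixels are square), "cx", "cy" (the principal point, pixels), "extrinsics" (4x4, takes a point from camera to world coordinates); the wrist camera has in their place "tool_from_camera" (4x4, takes a point from camera to tool coordinates, whose origin is the TCP and whose axes are the flange's). Camera axes: x right, y down, z forward; pixel columns grow to the right and rows downward; lengths in m; the calibration is good to about 2 mm. A picture is of the moment at which its call begins: read the wrist's pose just before it. get_calibration takes no time and is no camera call.
- manip.sign_off(): hands the job in; it is judged then, once.
Trained networks look in the newest picture that a camera, given by its name, has taken for a name from the list of things; names that differ only in an ending like _2 or _b are one class to them, and where a whole thing is asked for, a point or a joint stands for the part that bears it (a point fixed in the world has none). Each returns a list of dicts, best first, with "p" (0 to 1); they miss things now and then, are a little off and sometimes report something else, mostly with a low value. They report only what shows in the picture. A call takes as long as a camera call.
- manip.recognise(camera, query): "position" ([column, row] in pixels, amid what is visible of it).
- manip.masks_of(camera, query): "pixels" (384x512 bool, what is visible of it) and "position" ([column, row] in pixels, amid what is visible of it).
- manip.mark_of(camera, query): "position" ([column, row] in pixels: a listed point, or the origin of a listed thing).
The state is a dict: "t": time; "q": joint angles; "qd": joint speeds; "tau": joint torques, N m; "tcp_pos": TCP position; "tool_rot": TCP orientation; "force": force on the tool from outside, world axes, zero at the start; "ft_torque": the same for the moment, N m; "finger_gap": opening from 0.0 (shut) to 1.0 (fully open); "gripper_force": force on a finger pad.
Only numpy, scipy, OpenCV 4.12 (cv2) and the standard library are available. Lean on these libraries where they do the work, as an engineer would, in place of code of your own. Each camera call takes 0.05 s, during which the arm holds its last target. There are 200 camera calls.

### The job

The two steel lids on the draining stand are dry: put each one back on the instrument tray it belongs to, the long lid on the long tray and the short lid on the short tray, so that it drops home and lies flat on the rim all round. Set the lids down rather than dropping them, keep the trays upright on the bench, and leave the beaker, the timer and the wash bottle where they stand.

Things in the scene. Friction and masses are not known exactly. Their poses are not given: they have to be found in the camera images.
- lid_long: Steel lid, plate 180 x 95 mm (long along its y), about 200 g. Origin: centre of the plate's underside, which comes to lie on the tray's rim; z out of its top. Top 6 mm above the origin. A rib below reaches 8.5 mm down and enters the tray with 5.5 mm play all round; half a turn about z fits too. Starts on the stand (left or right), handle out, z tilted 35 degrees (0.61 rad) to the stand's front.
- handle_long (a point): Centre of the long lid's black plastic bridge handle, 26 mm above the lid's origin, axes as the lid's. The handle is a flat-sided bar along y, 76 mm long, 14 mm thick across x, 16 mm deep (18 to 34 mm above the lid's origin), on a post under each end, with a 12 mm gap over the lid.
- lid_short: Steel lid, plate 120 x 95 mm (long along its y), about 140 g. Origin: centre of the plate's underside, which comes to lie on the tray's rim; z out of its top. Top 6 mm above the origin. A rib below reaches 8.5 mm down and enters the tray with 5.5 mm play all round; half a turn about z fits too. Starts on the stand (left or right), handle out, z tilted 35 degrees (0.61 rad) to the stand's front.
- handle_short (a point): Centre of the short lid's black plastic bridge handle, 26 mm above the lid's origin, axes as the lid's. The handle is a flat-sided bar along y, 56 mm long, 14 mm thick across x, 16 mm deep (18 to 34 mm above the lid's origin), on a post under each end, with a 12 mm gap over the lid.
- tray_long: The longer of two open steel instrument trays, outside 170 x 85 mm (long along its y), 42 mm high, rolled rim, wall 3 mm; a pair of forceps in it. Loose, about 480 g. Stands in front of the stand, left or right of the other. Origin: centre of its underside; z up. With its own lid seated, the lid's origin is 42 mm above the tray's, on its axis, long sides parallel.
- tray_short: The shorter of two open steel instrument trays, outside 110 x 85 mm (long along its y), 42 mm high, rolled rim, wall 3 mm; a white weighing boat in it. Loose, about 360 g. Stands in front of the stand, left or right of the other. Origin: centre of its underside; z up. With its own lid seated, the lid's origin is 42 mm above the tray's, on its axis, long sides parallel.
- stand: Draining stand of steel wire, 380 mm wide (along its y), 130 deep, 105 high, fixed to the bench. Its bars rise 35 degrees from the front (its -x, roughly towards the robot) to the back and turn up 20 mm at the low end, against which the lids rest side by side, long sides level, centres about 180 mm apart. Origin: centre of its underside; z up.
- beaker: Low glass beaker, 78 mm wide, 75 mm high, standing under the burette's outlet, right of the trays. Loose, to be left alone. Origin: centre of its underside; z up.
- timer: White lab timer, 62 x 62 x 19 mm, lying left of the trays. Loose, to be left alone. Origin: centre of its underside; z up.
- wash: White plastic wash bottle with a bent spout, 66 mm across, 222 mm high, standing left of the trays. Loose, to be left alone. Origin: on its underside, 22 mm from the body's axis (which is towards its +y); z up.
- digital_burette: Tall burette on a large brown bottle, fixed, right of the work: an obstacle between the robot's start and the trays. Origin: on its underside in front of the bottle (153 mm across, from 6 to 159 mm along its x, 0.68 m tall over all). A level arm 0.32 m up reaches 158 mm from the origin towards -x and ends in a thin outlet that hangs down to 0.19 m.

How it is judged:
At the end, for the whole second after the job is handed in: Each lid lies at rest on the tray of its own length, fully seated: its centre within 8 mm of the tray's axis lengthways and across, its underside 39.5 to 44.5 mm above the tray's underside, level within 0.05 rad and its long side within 0.15 rad of the tray's; both trays stand level on the bench (x of lid_long in the frame of tray_long between -0.008 and 0.008 m and y of lid_long in the frame of tray_long between -0.008 and 0.008 m and z of lid_long in the frame of tray_long between 0.0395 and 0.0445 m and angle between each of lid_long, tray_long, lid_short, tray_short's own z axis and vertical below 0.05 rad and angle between the y axis of lid_long and the y axis of tray_long, either way round below 0.15 rad and height (world z) of tray_long between -0.005 and 0.005 m and linear speed of each of lid_long, tray_long, lid_short, tray_short below 0.02 m/s and x of lid_short in the frame of tray_short between -0.008 and 0.008 m and y of lid_short in the frame of tray_short between -0.008 and 0.008 m and z of lid_short in the frame of tray_short between 0.0395 and 0.0445 m and angle between the y axis of lid_short and the y axis of tray_short, either way round below 0.15 rad and height (world z) of tray_short between -0.005 and 0.005 m); the robot touches nothing.
It fails at once if the long lid is dropped or thrown: it moves faster than 0.7 m/s with no finger touching it (linear speed of lid_long above 0.7 m/s and contact force between the fingers and lid_long below 0.05 N).
It fails at once if the short lid is dropped or thrown: it moves faster than 0.7 m/s with no finger touching it (linear speed of lid_short above 0.7 m/s and contact force between the fingers and lid_short below 0.05 N).
It fails at once if a tray is tipped by more than 0.4 rad (angle between any of tray_long, tray_short's own z axis and vertical above 0.4 rad).
It fails at once if the beaker, the timer or the wash bottle is pushed more than 40 mm from its place (distance of any of beaker, timer, wash from where it was at the start of the episode above 0.04 m).
It fails at once if the beaker or the wash bottle is knocked over (angle between any of beaker, wash's own z axis and vertical above 0.5 rad).
It also fails if it takes over 67 s, if anything falls off the work surface, if the arm or the gripper's body presses on something with over 40 N, if the wrist force passes 120 N, or if a joint passes its speed limit or range.

## Working session

There is one attempt and no reset: what is moved stays moved. The work goes in short steps, Python scripts to look and compute and a tool call to move; the robot and the scene stay as the last step left them, time stands still between calls to the robot, and variables do not carry over. Pictures are saved under pics/ and viewed, at most 10 in all, crops included, and the job is handed in when it is done.

Besides the shell and the picture viewer there is one more tool, called in YAML: its name, and indented under it one key for each argument. step_arm: Moves the arm, as the interface text tells. Its arguments: {"type":"object","properties":{"targets":{"type":"string"},"gripper":{"type":"number"},"squeeze":{"type":"number"}},"required":["targets"]}

```bash
mkdir -p pics; ls
python3 - <<'E'
from station import manip
import cv2,numpy as np
np.set_printoptions(precision=4,suppress=True)
ims=[]
s=manip.sense();print(s['t'],s['tcp_pos'],s['tool_rot'])
for c in ['side','top','wrist']:
    im=manip.snapshot(c);cv2.imwrite(f'pics/{c}0.png',im[:,:,::-1])
    ims.append(im[:,:,::-1])
    k=manip.get_calibration(c);print(c,k)
    if c!='wrist':
        for q in ['lid_long','lid_short','handle_long','handle_short','tray_long','tray_short','stand','beaker','timer','wash']:
            print(c,q,[(np.round(r['position'],1),round(r['p'],2)) for r in manip.mark_of(c,q)[:2]])
cv2.imwrite('pics/st.png',cv2.resize(np.vstack([ims[0],ims[1]]),(450,600)) if 0 else np.hstack(ims[:2])[:, :][::1])
E
```

```text
pics
0.0 [0.2103 0.5878 0.2303] [ 0.1711  0.9853 -0.0011 -0.0004]
side {'fov_y': 56.80520735261207, 'cx': 252.86303816922592, 'cy': 189.4665053579071, 'extrinsics': array([[-0.9997, -0.0155,  0.018 ,  0.5202],
       [-0.0237,  0.6914, -0.7221,  0.8207],
       [-0.0013, -0.7223, -0.6915,  0.7113],
       [ 0.    ,  0.    ,  0.    ,  1.    ]])}
side lid_long [(array([220.8, 177.5]), 0.88)]
side lid_short [(array([225.2, 224. ]), 0.68)]
side handle_long [(array([228.4, 165.5]), 0.76)]
side handle_short [(array([226.7, 218.7]), 0.69)]
side tray_long [(array([287.5, 241.4]), 0.84), (array([323.6, 295.5]), 0.71)]
side tray_short [(array([286. , 161.3]), 0.97)]
side stand [(array([211.7, 214.3]), 0.56)]
side beaker [(array([256.4, 141.7]), 0.63)]
side timer [(array([320.3, 294.6]), 0.71)]
side wash [(array([238.7, 313.1]), 0.86), (array([227.8, 165.8]), 0.68)]
top {'fov_y': 46.1097071268486, 'cx': 264.0663181341704, 'cy': 201.84174047291535, 'extrinsics': array([[-0.0269, -0.9912,  0.1298,  0.3479],
       [-0.9996,  0.0262, -0.0075,  0.1462],
       [ 0.004 , -0.13  , -0.9915,  1.5306],
       [ 0.    ,  0.    ,  0.    ,  1.    ]])}
top lid_long [(array([277. , 179.2]), 0.67)]
top lid_short [(array([222.3, 182.9]), 0.84)]
top handle_long [(array([277.9, 178. ]), 0.78)]
top handle_short [(array([226.7, 183.3]), 0.59)]
top tray_long []
top tray_short [(array([311.3, 231.3]), 0.87), (array([168.6, 204.6]), 0.37)]
top stand [(array([252.6, 176.1]), 0.73), (array([180.5, 258.5]), 0.69)]
top beaker [(array([350.2, 200.9]), 0.91), (array([248.9, 176.8]), 0.7)]
top timer [(array([183.3, 256.8]), 0.63)]
top wash [(array([169.8, 203.6]), 0.65)]
wrist {'fov_y': 61.080466623850775, 'cx': 258.21485333802383, 'cy': 190.13626707197636, 'tool_from_camera': array([[ 0.0011, -0.95  , -0.3121,  0.0811],
       [ 1.    ,  0.001 ,  0.0004,  0.0003],
       [-0.0001, -0.3121,  0.95  , -0.1431],
       [ 0.    ,  0.    ,  0.    ,  1.    ]])}
```

View pics/side0.png

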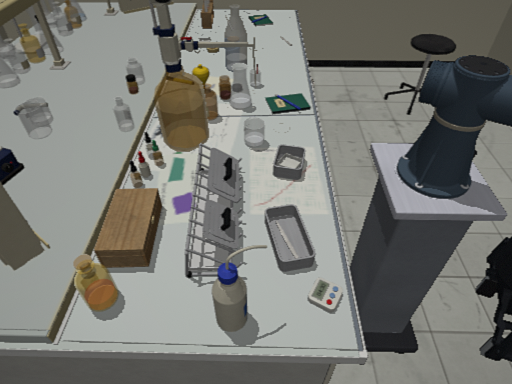

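View pics/top0.png

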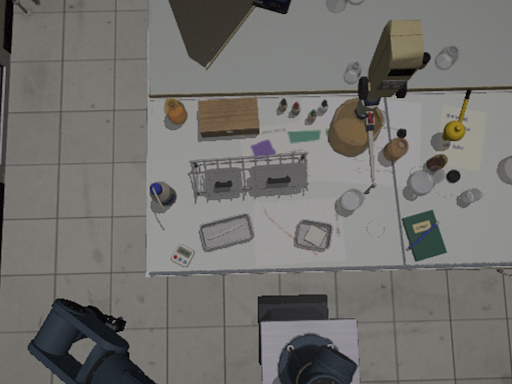

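```bash
cat > h.py <<'E'
from station import manip
import cv2,numpy as np
from scipy.spatial.transform import Rotation as R
np.set_printoptions(precision=4,suppress=True)
def cam(c,s=None):
    k=manip.get_calibration(c); f=192/np.tan(np.radians(k['fov_y']/2))
    if c=='wrist':
        s=s or manip.sense(); T=np.eye(4);T[:3,:3]=R.from_quat(s['tool_rot']).as_matrix();T[:3,3]=s['tcp_pos'];E=T@k['tool_from_camera']
    else:E=k['extrinsics']
    return f,k['cx'],k['cy'],E
def ray(C,p):
    f,cx,cy,E=C;d=E[:3,:3]@np.array([(p[0]-cx)/f,(p[1]-cy)/f,1]);return E[:3,3],d/np.linalg.norm(d)
def onz(C,p,z):
    o,d=ray(C,p);return o+d*(z-o[2])/d[2]
def proj(C,P):
    f,cx,cy,E=C;q=E[:3,:3].T@(np.asarray(P)-E[:3,3]);return np.array([f*q[0]/q[2]+cx,f*q[1]/q[2]+cy])
def tri(rs):
    A=0;b=0
    for o,d in rs:
        M=np.eye(3)-np.outer(d,d);A=A+M;b=b+M@o
    P=np.linalg.solve(A,b);return P,[np.linalg.norm((np.eye(3)-np.outer(d,d))@(P-o)) for o,d in rs]
def rect(C,mask,z):
    c=max(cv2.findContours(mask.astype(np.uint8),0,1)[0],key=cv2.contourArea)[:,0,:]
    P=np.array([onz(C,p,z)[:2] for p in c],np.float32)
    (cx,cy),(w,h),a=cv2.minAreaRect(P*1000)
    if w>h: a+=90; w,h=h,w   # h long; long axis angle from x = a+90
    ang=(a+90-90+90)%180-90  # yaw of long axis relative to world y
    return (cx,cy),(w,h),ang
E
python3 - <<'E'
from h import *
S,T=cam('side'),cam('top')
m={}
for c in ['side','top']:
    manip.snapshot(c)
    for q in ['lid_long','lid_short','handle_long','handle_short','tray_long','tray_short','stand','beaker','wash','timer']:
        r=manip.mark_of(c,q)
        if r:m[c,q]=r[0]['position']
for q in ['lid_long','lid_short','handle_long','handle_short','tray_long','tray_short','stand','beaker','wash','timer']:
    if ('side',q) in m and ('top',q) in m: P,e=tri([ray(S,m['side',q]),ray(T,m['top',q])]);print(q,P,np.array(e))
for c,C in (('side',S),('top',T)):
  for q in ['tray_long','tray_short']:
    for r in manip.masks_of(c,q)[:2]: print(c,q,round(r['p'],2),r['position'],rect(C,r['pixels'],.042))
for q in ['tray_long','tray_short']: print(q,onz(S,m['side',q],0))
E
```

```text
lid_long [0.5664 0.0904 0.1941] [0.0324 0.0324]
lid_short [0.6096 0.2642 0.0589] [0.0022 0.0022]
handle_long [0.6027 0.0835 0.0955] [0.0018 0.0018]
handle_short [0.5984 0.258  0.0808] [0.0011 0.0011]
tray_long [ 0.4516  0.2597 -0.012 ] [0.0031 0.0031]
tray_short [ 0.4378 -0.0277  0.0266] [0.0056 0.0056]
stand [ 0.5788 -0.0265 -0.2097] [0.108 0.108]
beaker [ 0.5428 -0.1586  0.0004] [0.0047 0.0047]
wash [0.5547 0.4589 0.0024] [0.0028 0.0028]
timer [ 0.3758  0.4105 -0.0016] [0.0032 0.0032]
side tray_long 0.67 [285.3, 236.5] ((449.8003845214844, 276.731201171875), (95.42668151855469, 195.92184448242188), 13.353672981262207)
side tray_short 0.79 [286.2, 165.5] ((435.1332092285156, -4.877288818359375), (87.87062072753906, 156.8494873046875), -10.671722412109375)
top tray_long 0.62 [228.8, 230.6] ((450.1898498535156, 260.9428405761719), (87.5030746459961, 171.12576293945312), 12.49174690246582)
top tray_short 0.94 [307.5, 227.1] ((432.6302795410156, -28.171493530273438), (88.2234878540039, 113.13124084472656), -12.895256042480469)
tray_long [0.4557 0.2683 0.    ]
tray_short [ 0.429  -0.0591  0.    ]
```

```bash
cat >> h.py <<'E'
def yaw(s):
    y=R.from_quat(s['tool_rot']).as_matrix()[:,1];return np.degrees(np.arctan2(-y[0],y[1])) # ccw from world y
def mv(P,yw=None):
    s=manip.sense();M=R.from_quat(s['tool_rot']).as_matrix()
    d=M.T@(np.asarray(P)-s['tcp_pos'])*1000
    t=0 if yw is None else -((yw-yaw(s)+90)%180-90)
    print('MOVE',np.round(d,1),'turn',round(t,1),'| t',round(s['t'],2),'tcp',s['tcp_pos'],'yaw',round(yaw(s),2),'gap',s['finger_gap'])
E
python3 -c "
from h import *
mv([.55,.17,.29],-3)"
```

```text
MOVE [-460.6 -279.5  -58.7] turn -16.7 | t 2.45 tcp [0.2106 0.5884 0.2313] yaw -19.7 gap 1.001470259053238
```

step_arm:
  targets: "-30 -20 -35 0;-70 -45 -58 -3;-115 -70 -58 -6;-160 -97 -58 -9;-205 -125 -58 -12;-250 -152 -58 -15;-295 -180 -58 -17;-340 -206 -58 -17;-385 -234 -58 -17;-425 -258 -58 -17;-460 -280 -58 -17;-460 -280 -58 -17"
  gripper: 0
  squeeze: 25

```text
t: 3.65
tcp_pos: [0.5532, 0.1652, 0.2894]
tool_rot: [0.026, 1.0, -0.001, 0.002]
force: [0.4, 0.8, -0.4]
finger_gap: 0.999
gripper_force: 0.0
```

Run:
```python
from h import *
s=manip.sense();im=manip.snapshot('wrist');C=cam('wrist',s)
mv([.55,.17,.29],-3)
for q in ['handle_long','handle_short','lid_long','lid_short','tray_long','tray_short']:
    r=manip.mark_of('wrist',q)
    for x in r[:2]: print(q,round(x['p'],2),np.round(x['position'],1),onz(C,x['position'],0.088 if 'h' in q[:1] else .08))
cv2.imwrite('pics/w1.png',im[:,:,::-1])
for q in ['handle_long','handle_short']:
    for x in manip.masks_of('wrist',q)[:1]:
        print(q,rect(C,x['pixels'],.09),x['pixels'].sum())
for q in ['tray_long','tray_short']:
    for x in manip.masks_of('wrist',q)[:1]:
        print(q,x['p'],rect(C,x['pixels'],.042))
```

```text
MOVE [ 2.3  3.6 -0.9] turn 0.0 | t 3.7 tcp [0.5521 0.1663 0.2892] yaw -2.99 gap 0.9993930734717521
handle_long 0.72 [190.8 209.6] [0.6055 0.0861 0.088 ]
handle_long 0.17 [274.7 203.8] [0.6033 0.1816 0.088 ]
handle_short 0.7 [353.3 192. ] [0.5937 0.2697 0.088 ]
handle_short 0.69 [192.1 206.4] [0.6017 0.088  0.088 ]
lid_long 0.88 [203.  216.1] [0.6174 0.0974 0.08  ]
lid_short 0.95 [347.7 199.7] [0.6056 0.266  0.08  ]
tray_long 0.97 [335.   55.3] [0.4505 0.2479 0.08  ]
handle_long ((614.160888671875, 90.07107543945312), (97.0162582397461, 181.19915771484375), 2.8213868141174316) 11369
handle_short ((604.390625, 268.12939453125), (96.8102798461914, 122.39269256591797), 2.890709400177002) 7854
tray_long 0.87 ((448.23974609375, 264.0655822753906), (86.74687194824219, 171.39002990722656), 13.077593803405762)
tray_short 0.82 ((432.8623962402344, -18.97008514404297), (86.6523208618164, 123.80319213867188), -11.079093933105469)
```

View pics/w1.png

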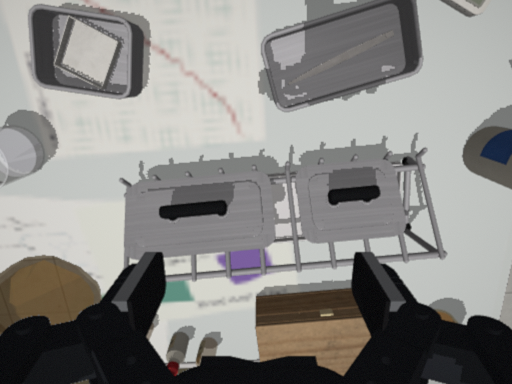

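```bash
cat >> h.py <<'E'
def blob(im,box,thr=45):
    x0,y0,x1,y1=box;g=(im[y0:y1,x0:x1].max(2)<thr).astype(np.uint8)
    n,l,st,ce=cv2.connectedComponentsWithStats(g);i=1+np.argmax(st[1:,4]);
    pts=np.argwhere(l==i)[:,::-1]+[x0,y0]
    return np.array(cv2.minAreaRect(pts.astype(np.float32))[0]),pts.min(0),pts.max(0),pts
E
python3 - <<'E'
from h import *
s=manip.sense();im=manip.snapshot('wrist');W=cam('wrist',s);S,T=cam('side'),cam('top')
si=manip.snapshot('side');ti=manip.snapshot('top')
B={'long':[(150,190,240,228),(212,150,242,185),(262,170,296,190)],'short':[(320,178,392,208),(215,203,238,240),(212,174,238,192)]}
for k in B:
    b=[blob(i,x,t) for i,x,t in zip((im,si,ti),B[k],(45,60,60))]
    for a in b: print(a[:3],len(a[3]))
    print(k,'ws',tri([ray(W,b[0][0]),ray(S,b[1][0])]),'wt',tri([ray(W,b[0][0]),ray(T,b[2][0])]))
    c=b[0]; p=c[3];l=p[p[:,0]<c[1][0]+3].mean(0);r=p[p[:,0]>c[2][0]-3].mean(0)
    L,Rr=onz(W,l,.088),onz(W,r,.088);print('ends',L,Rr,'len',np.linalg.norm(L-Rr),'yaw',np.degrees(np.arctan2(-(Rr-L)[0],(Rr-L)[1])))
E
```

```text
(array([187.9802, 213.802 ]), array([155, 205]), array([221, 223])) 837
(array([227.5, 169. ]), array([224, 158]), array([231, 180])) 139
(array([267. , 179.5]), array([262, 170]), array([272, 189])) 154
long ws (array([0.6073, 0.0877, 0.0847]), [np.float64(7.972144034157159e-05), np.float64(7.972144034170471e-05)]) wt (array([0.586 , 0.116 , 0.1634]), [np.float64(0.013303706493391678), np.float64(0.013303706493391446)])
ends [0.6059 0.0519 0.088 ] [0.6044 0.1249 0.088 ] len 0.07300093071509281 yaw 1.1643110852848482
(array([347.8455, 199.7489]), array([323, 191]), array([373, 207])) 643
(array([225.5, 219. ]), array([221, 208]), array([230, 230])) 162
(array([234. , 182.5]), array([231, 174]), array([237, 191])) 84
short ws (array([0.5977, 0.2704, 0.0871]), [np.float64(0.0004420680606857536), np.float64(0.00044206806068563956)]) wt (array([0.5755, 0.236 , 0.1763]), [np.float64(0.015172772599397692), np.float64(0.015172772599397644)])
ends [0.5974 0.2436 0.088 ] [0.5947 0.2967 0.088 ] len 0.053188855248104995 yaw 2.8887593304937815
```

```bash
python3 -c "
from h import *
mv([.606,.088,.15],3)"
```

```text
MOVE [-60.6 -79.4 139.4] turn -5.7 | t 4.35 tcp [0.5491 0.1702 0.2894] yaw -2.66 gap 0.9984766618607025
```

step_arm:
  targets: "-12 -16 25 -1;-26 -34 55 -3;-40 -52 85 -5;-52 -69 115 -6;-60 -79 139 -6;-60 -79 139 -6;-60 -79 139 -6"

```text
t: 5.05
tcp_pos: [0.6054, 0.0881, 0.1503]
tool_rot: [-0.028, 1.0, 0.0, -0.001]
force: [0.4, 0.2, -0.4]
finger_gap: 1.0
gripper_force: 0.0
```

Run:
```python
from h import *
s=manip.sense();im=manip.snapshot('wrist');W=cam('wrist',s);S=cam('side')
cv2.imwrite('pics/w2.png',im[:,:,::-1])
mv([.606,.088,.066],3)
print(proj(W,[.606,.088,.086]))
h=manip.mark_of('wrist','handle_long');print([(x['p'],x['position'],onz(W,x['position'],.086)) for x in h[:2]])
```

```text
MOVE [-0.  -0.5 85.3] turn 0.3 | t 5.1 tcp [0.6058 0.0885 0.1513] yaw 3.31 gap 1.003026461625886
[256.9228 208.8596]
[(0.79, [255.6, 209.2], array([0.6063, 0.0871, 0.086 ]))]
```

View pics/w2.png

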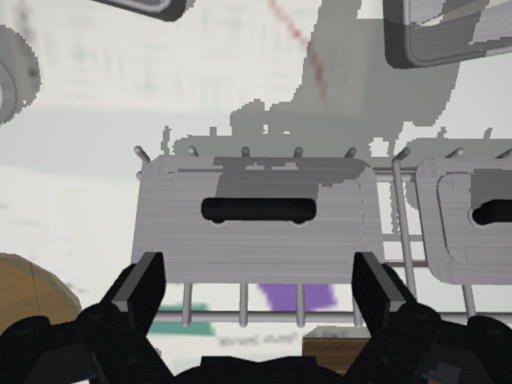

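step_arm:
  targets: "0 1 20 0;0 1 40 0;0 1 58 0;0 1 70 0;0 1 78 0;0 1 84 0;0 1 84 0;0 1 84 0"

```text
t: 5.95
tcp_pos: [0.606, 0.0891, 0.0669]
tool_rot: [-0.029, 1.0, -0.0, 0.001]
force: [-0.2, -0.3, -0.3]
finger_gap: 1.003
gripper_force: 0.0
```

step_arm:
  targets: "0 0 0 0;0 0 0 0;0 0 0 0;0 0 0 0;0 0 0 0;0 0 0 0"
  gripper: 1
  squeeze: 25

```text
t: 6.55
tcp_pos: [0.6061, 0.0889, 0.0673]
tool_rot: [-0.029, 1.0, -0.0, 0.001]
force: [-0.6, -1.1, 5.2]
finger_gap: 0.884
gripper_force: 30.2
```

step_arm:
  targets: "0 0 -6 0;0 0 -14 0;0 0 -24 0;0 0 -36 0;0 0 -50 0;0 0 -66 0;0 0 -82 0;0 0 -95 0;0 0 -100 0;0 0 -100 0"

```text
t: 7.55
tcp_pos: [0.606, 0.089, 0.1675]
tool_rot: [-0.029, 1.0, -0.0, 0.001]
force: [0.2, -0.2, -3.2]
finger_gap: 0.884
gripper_force: 31.1
```

Run:
```python
from h import *
s=manip.sense();im=manip.snapshot('wrist');si=manip.snapshot('side')
cv2.imwrite('pics/w3.png',np.vstack([im,cv2.resize(si[90:282,150:406],(512,384))])[:,:,::-1][::1][:,:])
a=cv2.resize(im,(400,300));b=cv2.resize(si[110:260,160:360],(400,300))
cv2.imwrite('pics/w3.png',np.hstack([a,b])[:,:,::-1])
mv([.45,.26,.18],12.8); print(s['force'],s['gripper_force'])
```

```text
MOVE [144.9 179.6 -13.9] turn -9.5 | t 7.65 tcp [0.605  0.089  0.1659] yaw 3.3 gap 0.8846841072156396
[ 0.1817 -0.2441 -3.25  ] 31.09381377696991
```

View pics/w3.png

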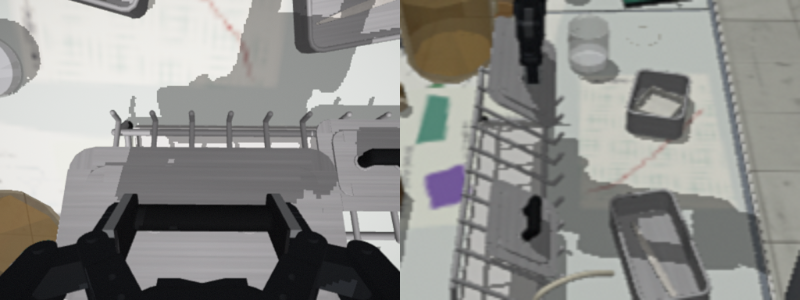

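Run:
```python
from h import *
W=cam('wrist')
s=manip.sense();M=R.from_quat(s['tool_rot']).as_matrix()
hc=s['tcp_pos']-M[:,2]*.0195; f=-M[:,0]; f=f/np.linalg.norm(f)  # forward = +x-ish
for th in (0,10,20,25,30,35,40,45):
    c,q=np.cos(np.radians(th)),np.sin(np.radians(th))
    r=[]
    for n in (-20,-26):
        u=-47.5; P=hc+f*(u*c-n*q)/1000+np.array([0,0,(u*q+n*c)/1000]); r.append(proj(W,P)[1])
    w=[proj(W,hc+f*(-47.5*c+20*q)/1000+np.array([0,0,(-47.5*q-20*c)/1000])+M[:,1]*d)[0] for d in(-.09,.09)]
    print(th,np.round(r,1),np.round(w,1))
```

```text
0 [161.2 158.3] [ 57.3 456.2]
10 [166.  165.2] [ 68.7 445. ]
20 [173.3 174.3] [ 78.4 435.3]
25 [177.7 179.4] [ 82.7 431.1]
30 [182.5 185. ] [ 86.6 427.3]
35 [187.7 190.9] [ 90.1 423.8]
40 [193.2 197.1] [ 93.2 420.7]
45 [199.  203.5] [ 96. 418.]
```

```bash
python3 -c "
from h import *
mv([.54,.255,.235],12.8)"
```

```text
MOVE [ 55.4 169.5 -69. ] turn -9.5 | t 7.65 tcp [0.605  0.089  0.1659] yaw 3.3 gap 0.8846841072156396
```

step_arm:
  targets: "2 5 -25 0;6 18 -50 -1;12 36 -69 -2;20 58 -69 -4;28 82 -69 -5;36 106 -69 -6;43 130 -69 -8;50 150 -69 -9;54 163 -69 -9.5;55 169 -69 -9.5;55 169 -69 -9.5;55 169 -69 -9.5"

```text
t: 8.85
tcp_pos: [0.5412, 0.2539, 0.2351]
tool_rot: [-0.111, 0.994, -0.0, -0.0]
force: [-0.4, 0.5, -1.5]
finger_gap: 0.883
gripper_force: 31.8
```

Run:
```python
from h import *
s=manip.sense();im=manip.snapshot('wrist');C=cam('wrist',s)
cv2.imwrite('pics/w4.png',im[:,:,::-1])
for q in ['tray_long','tray_short']:
    for x in manip.masks_of('wrist',q)[:2]:
        print(q,x['p'],x['position'],rect(C,x['pixels'],.042))
        if q=='tray_long': m=x['pixels'];ys,xs=np.where(m);print(xs.min(),xs.max(),ys.min(),ys.max())
mv([.45,.262,.2],12.8)
```

```text
tray_short 0.81 [42.2, 30.0] ((459.3605041503906, 23.32567024230957), (43.815555572509766, 73.23812103271484), 12.830479621887207)
MOVE [87.2 28.2 35.3] turn -0.1 | t 9.0 tcp [0.5413 0.2537 0.2353] yaw 12.72 gap 0.8808047019831813
```

View pics/w4.png

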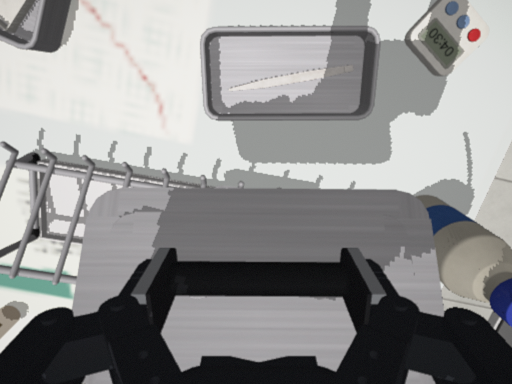

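Run:
```python
from h import *
C=cam('wrist')
P=np.array([onz(C,p,.042) for p in [(203,28),(379,27),(373,118.5),(210,119.5)]]);print(P, C[3][:3,3])
print(np.linalg.norm(P-np.roll(P,1,0),axis=1),P.mean(0))
for a,b in((0,1),(3,2)): d=P[b]-P[a];print(np.degrees(np.arctan2(-d[0],d[1])))
im=cv2.imread('pics/w4.png')
g=im[20:130,195:390].astype(int).max(2)
# outer-boundary columns/rows: print brightness profiles
print('col290',im[20:40,290].max(1),im[105:130,290].max(1));print('row70',im[70,195:215].max(1),im[70,365:390].max(1))
```

```text
[[0.426  0.1754 0.042 ]
 [0.3887 0.3356 0.042 ]
 [0.4698 0.3577 0.042 ]
 [0.5073 0.1966 0.042 ]] [0.4623 0.2365 0.3783]
[0.0841 0.1644 0.084  0.1654] [0.448  0.2663 0.042 ]
13.082396216155512
13.13005263126946
col290 [226 226 225 227 223 193 159 171 190 186 155 120  76  76  78 109 166 196
 195 195] [133 130 131 130 133 135 135 127 105  76  82 107 122 127 112 127 151 153
 153 152 151 151 151 152 153]
row70 [239 239 238 238 236 227 182 182 192 171 131  81  69  69  74  95 122 124
 123 123] [ 65  66  65  65  65  66  66  71  90 106 119 118 124 147 149 148 149 148
 148 148 148 148 147 148 148]
```

```bash
python3 -c "
from h import *
mv([.4263,.260,.080],13)"
```

```text
MOVE [110.8  31.6 155.3] turn -0.3 | t 9.0 tcp [0.5413 0.2537 0.2353] yaw 12.72 gap 0.8808047019831813
```

step_arm:
  targets: "20 6 5 0;50 14 20 0;80 22 45 0;100 28 75 0;111 31 105 0;111 31 130 0;111 31 145 0;111 31 155 0;111 31 155 0;111 31 155 0"

```text
t: 10.0
tcp_pos: [0.4266, 0.2602, 0.0807]
tool_rot: [-0.111, 0.994, 0.0, 0.001]
force: [0.0, -0.2, -1.6]
finger_gap: 0.883
gripper_force: 31.7
```

Run:
```python
from h import *
s=manip.sense();im=manip.snapshot('side');w=manip.snapshot('wrist')
cv2.imwrite('pics/w5.png',np.hstack([cv2.resize(w,(400,300)),cv2.resize(im[170:290,220:380],(400,300),interpolation=3)])[:,:,::-1])
mv([.4263,.260,.0673],13.1);print(s['force'])
```

```text
MOVE [ 0.5 -0.3 13.9] turn -0.3 | t 10.1 tcp [0.4267 0.2603 0.0812] yaw 12.79 gap 0.8810240933584192
[ 0.044  -0.2275 -1.5851]
```

View pics/w5.png

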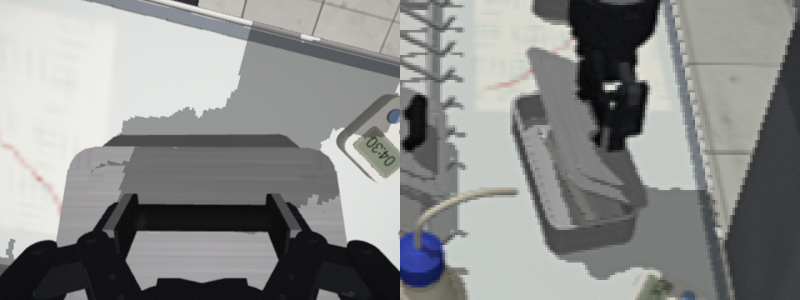

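Run:
```python
from h import *
C=cam('wrist');a=np.radians(13.1);c=np.array([.448,.265])
for x,y,z in [(-.0425,-.08,0),(-.0425,.08,0),(-.0425,-.085,.042),(-.0425,.085,.042)]:
    P=np.r_[c+[x*np.cos(a)-y*np.sin(a),x*np.sin(a)+y*np.cos(a)],z];print((x,y,z),proj(C,P)*300/384)
```

```text
(-0.0425, -0.08, 0) [112.6375 134.6071]
(-0.0425, 0.08, 0) [288.1919 133.8283]
(-0.0425, -0.085, 0.042) [ 87.5447 149.2349]
(-0.0425, 0.085, 0.042) [312.8368 148.2445]
```

step_arm:
  targets: "0 0 5 0;0 0 10 0;0 0 14 0;-2 0 15 0;-4 0 16 0;-6 0 17 0;-7.5 0 18 0;-7.5 0 18 0"

```text
t: 10.9
tcp_pos: [0.4321, 0.2615, 0.0621]
tool_rot: [-0.111, 0.994, -0.0, -0.001]
force: [-3.7, -0.9, 1.3]
finger_gap: 0.883
gripper_force: 32.3
```

step_arm:
  targets: "-2 0 1 0;-3.5 0 2.5 0;-5 0 3.5 0;-6.5 0 5 0;-8 0 6.5 0;-9.5 0 8 0;-9.5 0 8 0"

```text
t: 11.6
tcp_pos: [0.4436, 0.2643, 0.0544]
tool_rot: [-0.111, 0.994, 0.0, 0.001]
force: [-1.3, -1.9, 2.4]
finger_gap: 0.883
gripper_force: 32.8
```

Run:
```python
from h import *
s=manip.sense();im=manip.snapshot('side');w=manip.snapshot('wrist')
cv2.imwrite('pics/w6.png',np.hstack([cv2.resize(w,(400,300)),cv2.resize(im[170:290,220:380],(400,300),interpolation=3)])[:,:,::-1])
mv([.448,.265,.0485],13.1);print(s['force'])
```

```text
MOVE [-4.5 -0.2  6. ] turn -0.3 | t 11.7 tcp [0.4435 0.2642 0.0545] yaw 12.8 gap 0.88062315984383
[-1.3177 -1.8907  2.3992]
```

View pics/w6.png

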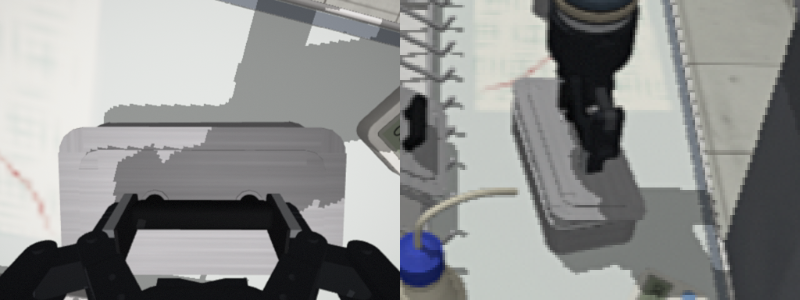

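step_arm:
  targets: "-1.5 0 1.5 0;-3 0 3 0;-4.5 0 5 0;-4.5 0 6 0;-4.5 0 7 0;-4.5 0 7 0"

```text
t: 12.3
tcp_pos: [0.4495, 0.2656, 0.0479]
tool_rot: [-0.112, 0.994, 0.0, 0.003]
force: [1.7, -0.6, 5.9]
finger_gap: 0.884
gripper_force: 33.6
```

step_arm:
  targets: "0 0 1 0;0 0 2 0;0 0 2 0"

```text
t: 12.6
tcp_pos: [0.4506, 0.2659, 0.0463]
tool_rot: [-0.112, 0.994, 0.001, 0.004]
force: [2.7, -0.3, 7.0]
finger_gap: 0.881
gripper_force: 34.0
```

Run:
```python
from h import *
s=manip.sense();im=manip.snapshot('side');w=manip.snapshot('wrist')
cv2.imwrite('pics/w7.png',np.hstack([cv2.resize(w,(400,300)),cv2.resize(im[170:290,220:380],(400,300),interpolation=3)])[:,:,::-1])
mv([.448,.265,.0485],13.1);print(s['force'])
```

```text
MOVE [ 2.7 -0.3 -2.2] turn -0.3 | t 12.7 tcp [0.4506 0.2659 0.0463] yaw 12.81 gap 0.8806395839629441
[ 2.7018 -0.271   7.0375]
```

View pics/w7.png

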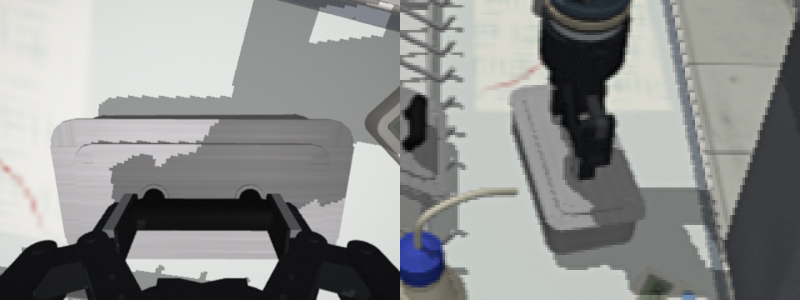

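step_arm:
  targets: "0 0 0 0;0 0 0 0;0 0 0 0;0 0 0 0;0 0 -3 0;0 0 -10 0;0 0 -25 0;0 0 -45 0;0 0 -70 0;0 0 -95 0;0 0 -120 0;0 0 -120 0"
  gripper: 0

```text
t: 13.9
tcp_pos: [0.4489, 0.2658, 0.169]
tool_rot: [-0.112, 0.994, 0.001, 0.004]
force: [1.2, 0.3, -0.3]
finger_gap: 1.006
gripper_force: 0.0
```

Run:
```python
from h import *
s=manip.sense();w=manip.snapshot('wrist');si=manip.snapshot('side');C=cam('wrist',s)
cv2.imwrite('pics/w8.png',np.hstack([cv2.resize(w,(400,300)),cv2.resize(si[170:290,220:380],(400,300),interpolation=3)])[:,:,::-1])
for x in manip.masks_of('wrist','lid_long')[:1]: print(x['p'],rect(C,x['pixels'],.048))
for q in ['lid_long','handle_long']:
  for x in manip.mark_of('wrist',q)[:1]: print(q,x['p'],onz(C,x['position'],.042 if q[0]=='l' else .068))
a=np.radians(13.1)
for x in (-.0425,.0425):
  print([ (proj(C,[.448+x*np.cos(a)-y*np.sin(a),.265+x*np.sin(a)+y*np.cos(a),0])*300/384).round(1) for y in (-.08,.08)])
mv([.598,.270,.16],3)
```

```text
0.95 ((446.403564453125, 265.647705078125), (95.8860855102539, 179.09922790527344), 13.026530265808105)
lid_long 0.75 [0.4471 0.267  0.042 ]
handle_long 0.58 [0.4454 0.2655 0.068 ]
[array([134.1,  96.5]), array([266.4,  95.9])]
[array([139.8, 161.9]), array([261.4, 161.4])]
MOVE [-149.6  -28.5    4.1] turn 9.8 | t 14.15 tcp [0.4458 0.2647 0.1644] yaw 12.8 gap 0.9996311797000001
```

View pics/w8.png

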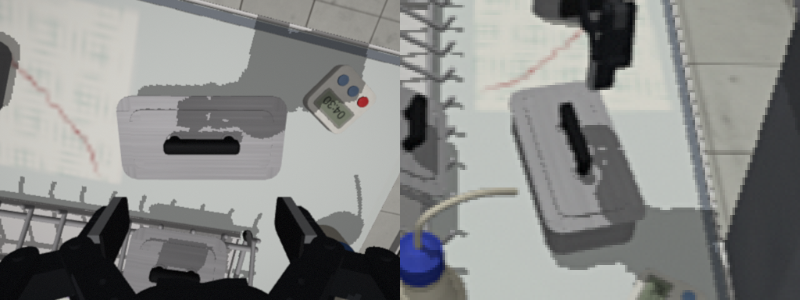

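Run:
```python
from h import *
S,T=cam('side'),cam('top')
print(tri([ray(S,(266,247)),ray(T,(163,229))]))
mv([.594,.270,.165],3)
```

```text
(array([0.4781, 0.4347, 0.1949]), [np.float64(0.028629504875153745), np.float64(0.02862950487515364)])
MOVE [-145.7  -27.6   -0.9] turn 9.8 | t 14.15 tcp [0.4458 0.2647 0.1644] yaw 12.8 gap 0.9996311797000001
```

step_arm:
  targets: "-15 -3 -10 1;-40 -8 -15 3;-70 -13 -15 5;-100 -19 -12 7;-125 -24 -5 9;-140 -27 0 9.8;-146 -28 0 9.8;-146 -28 0 9.8;-146 -28 0 9.8"

```text
t: 15.05
tcp_pos: [0.5941, 0.27, 0.1648]
tool_rot: [-0.026, 1.0, -0.0, -0.001]
force: [-0.9, 0.4, 0.4]
finger_gap: 0.999
gripper_force: 0.0
```

```bash
cat > hs.py <<'E'
from h import *
s=manip.sense();w=manip.snapshot('wrist');C=cam('wrist',s)
for x in manip.mark_of('wrist','handle_short')[:2]: print(round(x['p'],2),x['position'],onz(C,x['position'],.086))
p=proj(C,[.598,.270,.086]);print(p)
x,y=p.astype(int);b=blob(w,(x-75,y-32,x+75,y+40),45);print(b[:3],len(b[3]))
for v in (b[1][0],b[2][0]): print(onz(C,(v,b[0][1]),.09))
print(onz(C,b[0],.088))
for x in manip.masks_of('wrist','lid_short')[:1]: print(rect(C,x['pixels'],.065))
E
python3 - <<'E'
from hs import *
mv([.598,.270,.07],3)
E
```

```text
0.61 [256.5, 201.1] [0.5943 0.2694 0.086 ]
[257.0485 205.912 ]
(array([255.5, 205.5]), array([217, 194]), array([294, 217])) 1642
[0.5977 0.2413 0.09  ]
[0.5947 0.2963 0.09  ]
[0.597  0.2688 0.088 ]
((617.4577026367188, 270.1173400878906), (103.90316772460938, 132.4388427734375), 3.0821027755737305)
MOVE [-3.7 -0.3 95.6] turn 0.0 | t 15.2 tcp [0.5943 0.2702 0.1656] yaw 3.04 gap 0.9979852817144481
```

step_arm:
  targets: "-2.5 -1 20 0;-2.5 -1 45 0;-2.5 -1 65 0;-2.5 -1 80 0;-2.5 -1 88 0;-2.5 -1 93 0;-2.5 -1 93 0;-2.5 -1 93 0"

```text
t: 16.0
tcp_pos: [0.5984, 0.2693, 0.0731]
tool_rot: [-0.026, 1.0, 0.0, 0.001]
force: [0.4, -0.0, -0.1]
finger_gap: 0.997
gripper_force: 0.0
```

step_arm:
  targets: "0 0 0 0;0 0 0 0;0 0 0 0;0 0 0 0;0 0 0 0;0 0 0 0;0 0 0 0"
  gripper: 1
  squeeze: 25

```text
t: 16.7
tcp_pos: [0.5983, 0.2691, 0.0732]
tool_rot: [-0.026, 1.0, 0.0, 0.001]
force: [-0.9, -0.1, 5.6]
finger_gap: 0.645
gripper_force: 26.8
```

step_arm:
  targets: "0 0 -6 0;0 0 -14 0;0 0 -24 0;0 0 -38 0;0 0 -55 0;0 0 -75 0;0 0 -95 0;0 0 -115 0;0 0 -130 0;0 0 -140 0;0 0 -140 0"

```text
t: 17.8
tcp_pos: [0.5988, 0.2695, 0.2147]
tool_rot: [-0.026, 1.0, 0.0, 0.002]
force: [-0.2, -0.0, -0.5]
finger_gap: 0.649
gripper_force: 27.1
```

```bash
cat > tilt.py <<'E'
from h import *
def tilt(half,off):
    s=manip.sense();w=manip.snapshot('wrist');W=cam('wrist',s)
    mk=manip.masks_of('wrist','lid_short')
    M=R.from_quat(s['tool_rot']).as_matrix();hc=s['tcp_pos']-M[:,2]*off;f=-M[:,0]
    g=w.max(2).astype(int);print('col profile',[(r,int(g[r,248:262].mean())) for r in range(145,215,3)])
    for x in mk[:1]:
        ys,xs=np.where(x['pixels']);print('mask',x['p'],ys.min(),xs.min(),xs.max(),len(ys), 'top row mid',ys[(xs>240)&(xs<270)].min())
    for th in (0,10,20,25,30,35,40):
        c,q=np.cos(np.radians(th)),np.sin(np.radians(th))
        F=lambda n,y:proj(W,hc+f*(-47.5*c-n*q)/1000+[0,0,(-47.5*q+n*c)/1000]+M[:,1]*y)
        print(th,F(-20,0)[1].round(1),F(-26,0)[1].round(1),F(-20,-half)[0].round(),F(-20,half)[0].round())
E
python3 - <<'E'
from tilt import *
tilt(.06,.014)
s=manip.sense();print(s['force'],s['gripper_force'])
mv([.53,-.02,.235],-12.9)
E
```

```text
col profile [(145, 146), (148, 134), (151, 106), (154, 107), (157, 115), (160, 214), (163, 231), (166, 228), (169, 228), (172, 216), (175, 216), (178, 216), (181, 211), (184, 105), (187, 104), (190, 108), (193, 106), (196, 107), (199, 110), (202, 107), (205, 107), (208, 106), (211, 108), (214, 107)]
mask 0.89 182 140 377 29879 top row mid 183
0 158.3 155.6 128.0 385.0
10 163.1 162.3 135.0 378.0
20 170.2 171.2 142.0 372.0
25 174.5 176.2 144.0 370.0
30 179.2 181.7 147.0 367.0
35 184.3 187.4 149.0 365.0
40 189.7 193.5 151.0 363.0
[ 0.6776  0.9303 -0.8924] 27.111740112304688
MOVE [  82.5 -285.1  -22.7] turn 15.9 | t 17.9 tcp [0.5975 0.2691 0.2122] yaw 3.0 gap 0.6479002490261825
```

step_arm:
  targets: "5 -15 -22 1;13 -45 -22 3;24 -80 -22 5;34 -115 -22 7;44 -150 -22 9;54 -185 -22 11;63 -218 -22 13;72 -248 -22 15;79 -272 -22 16;82 -285 -22 16;82 -285 -22 16;82 -285 -22 16"

```text
t: 19.1
tcp_pos: [0.5309, -0.0192, 0.2339]
tool_rot: [0.113, 0.994, 0.0, -0.0]
force: [0.3, -0.4, -2.0]
finger_gap: 0.648
gripper_force: 27.3
```

```bash
cat > tr.py <<'E'
from h import *
from scipy.optimize import least_squares
s=manip.sense();w=manip.snapshot('wrist');C=cam('wrist',s);cv2.imwrite('pics/t.png',w[:,:,::-1])
for q in ['tray_short','tray_long']:
  for x in manip.masks_of('wrist',q)[:2]:
    ys,xs=np.where(x['pixels']);print(q,x['p'],x['position'],rect(C,x['pixels'],.042),xs.min(),xs.max(),ys.min(),ys.max())
x=manip.mark_of('wrist','tray_short')
if x: print('mark',x[0]['p'],onz(C,x[0]['position'],0))
mv([.433,-.022,.2],-12.5)
a=np.radians(-12.5)
for X in (-.0425,.0425):
  print([proj(C,[.433+X*np.cos(a)-y*np.sin(a),-.022+X*np.sin(a)+y*np.cos(a),.042]).round(1) for y in (-.055,.055)])
E
python3 tr.py
```

```text
tray_short 0.87 [253.1, 64.1] ((431.7132873535156, -26.390243530273438), (87.36589050292969, 111.45901489257812), -11.478355407714844) 167 285 17 114
tray_long 0.7 [431.7, 49.9] ((464.6255187988281, 170.04135131835938), (17.786720275878906, 77.400146484375), -79.36721706390381) 419 453 10 91
MOVE [ 94.8 -25.2  34.2] turn -0.4 | t 19.3 tcp [ 0.531  -0.0186  0.2342] yaw -12.9 gap 0.6485952764375932
[array([171. ,  19.9]), array([290. ,  18.9])]
[array([178.7, 114. ]), array([288. , 113.1])]
```

```bash
python3 -c "
from h import *
mv([.411,-.0222,.086],-12)"
```

```text
MOVE [116.1 -30.3 148.2] turn -0.9 | t 19.3 tcp [ 0.531  -0.0186  0.2342] yaw -12.9 gap 0.6485952764375932
```

step_arm:
  targets: "20 -6 5 0;50 -14 20 0;80 -22 45 -0.5;105 -28 75 -1;116 -30 100 -1;116 -30 125 -1;116 -30 140 -1;116 -30 148 -1;116 -30 148 -1;116 -30 148 -1"

```text
t: 20.3
tcp_pos: [0.4118, -0.0228, 0.0867]
tool_rot: [0.104, 0.995, -0.0, 0.001]
force: [0.1, 0.2, -0.8]
finger_gap: 0.646
gripper_force: 27.3
```

```bash
cat > c.py <<'E'
from tilt import *
tilt(.06,.014)
C=cam('wrist');a=np.radians(-12);c=np.array([.432,-.0268])
for y in (-.05,.05): print('base pred',proj(C,np.r_[c+[-.0425*np.cos(a)-y*np.sin(a),-.0425*np.sin(a)+y*np.cos(a)],0]))
w=cv2.imread('pics/t2.png') if 0 else None
x=manip.masks_of('wrist','tray_short')
for v in x[:1]:
    ys,xs=np.where(v['pixels']);print('tray mask',v['p'],xs.min(),xs.max(),ys.min(),ys.max()); 
    for r in range(ys.min(),ys.max()+1,4): print(r,xs[ys==r].min(),xs[ys==r].max(),end='; ')
mv([.411,-.0222,.0728],-12);print(manip.sense()['force'])
E
python3 c.py
```

```text
col profile [(145, 153), (148, 149), (151, 147), (154, 150), (157, 154), (160, 156), (163, 157), (166, 158), (169, 74), (172, 72), (175, 73), (178, 71), (181, 73), (184, 104), (187, 104), (190, 108), (193, 106), (196, 107), (199, 110), (202, 107), (205, 107), (208, 107), (211, 108), (214, 107)]
mask 0.73 183 140 377 29878 top row mid 183
0 158.7 156.0 129.0 386.0
10 163.5 162.8 136.0 379.0
20 170.6 171.6 142.0 373.0
25 174.9 176.7 145.0 370.0
30 179.6 182.1 147.0 368.0
35 184.7 187.9 149.0 365.0
40 190.1 194.0 151.0 363.0
base pred [189.5207 168.2404]
base pred [326.8779 168.4542]
tray mask 0.61 185 335 168 184
168 201 320; 172 191 326; 176 188 330; 180 185 334; 184 302 332; MOVE [ 0.9  0.6 14.2] turn 0.0 | t 20.45 tcp [ 0.4118 -0.023   0.087 ] yaw -11.98 gap 0.6526776527057093
[ 0.2069 -0.7366 -0.7051]
```

step_arm:
  targets: "0.5 0.5 5 0;0.5 0.5 10 0;0.5 0.5 14 0;-2 0.5 15 0;-4 0.5 16 0;-6 0.5 17 0;-7.5 0.5 18 0;-7.5 0.5 18 0"

```text
t: 21.25
tcp_pos: [0.4176, -0.0236, 0.0681]
tool_rot: [0.105, 0.995, 0.0, -0.001]
force: [-4.2, -0.1, 0.6]
finger_gap: 0.648
gripper_force: 27.6
```

step_arm:
  targets: "-2 0 1 0;-3.5 0 2.5 0;-5 0 3.5 0;-6.5 0 5 0;-8 0 6.5 0;-9.5 0 8 0;-9.5 0 8 0"

```text
t: 21.95
tcp_pos: [0.4289, -0.0262, 0.0603]
tool_rot: [0.105, 0.995, -0.0, 0.001]
force: [-1.4, 2.2, 2.8]
finger_gap: 0.647
gripper_force: 27.9
```

```bash
sed -i 's/^mv.*/mv([.432,-.0268,.054],-12);print(manip.sense()["force"])/' c.py; python3 c.py
```

```text
col profile [(145, 153), (148, 154), (151, 116), (154, 70), (157, 82), (160, 120), (163, 121), (166, 125), (169, 123), (172, 123), (175, 126), (178, 128), (181, 123), (184, 123), (187, 120), (190, 125), (193, 123), (196, 123), (199, 125), (202, 127), (205, 123), (208, 123), (211, 124), (214, 124)]
mask 0.71 157 140 379 34546 top row mid 158
0 158.7 155.9 129.0 386.0
10 163.4 162.7 136.0 379.0
20 170.5 171.6 142.0 373.0
25 174.8 176.6 145.0 370.0
30 179.6 182.1 147.0 368.0
35 184.6 187.8 149.0 365.0
40 190.1 193.9 151.0 363.0
base pred [178.6785 152.3616]
base pred [336.4913 152.4709]
tray mask 0.76 183 338 151 158
151 277 327; 155 184 337; MOVE [-3.3  0.1  6.4] turn -0.0 | t 22.1 tcp [ 0.4288 -0.0262  0.0604] yaw -12.02 gap 0.6485084942500599
[-0.8894  2.9078  2.4981]
```

step_arm:
  targets: "-1.5 0 1.5 0;-3 0 3 0;-4 0 5 0;-4 0 6 0;-4 0 7 0;-4 0 7 0;-4 0 8 0;-4 0 9 0;-4 0 9 0"

```text
t: 23.0
tcp_pos: [0.4355, -0.0279, 0.0518]
tool_rot: [0.105, 0.994, -0.001, 0.004]
force: [3.3, 1.8, 6.3]
finger_gap: 0.649
gripper_force: 28.8
```

```bash
python3 c.py
```

```text
col profile [(145, 72), (148, 91), (151, 119), (154, 119), (157, 124), (160, 122), (163, 122), (166, 123), (169, 126), (172, 121), (175, 121), (178, 87), (181, 119), (184, 121), (187, 119), (190, 120), (193, 121), (196, 123), (199, 118), (202, 118), (205, 119), (208, 119), (211, 119), (214, 119)]
mask 0.91 147 135 384 35136 top row mid 147
0 158.4 155.6 129.0 386.0
10 163.1 162.3 136.0 379.0
20 170.1 171.1 142.0 373.0
25 174.4 176.1 145.0 370.0
30 179.1 181.6 147.0 368.0
35 184.2 187.3 149.0 366.0
40 189.6 193.4 151.0 364.0
base pred [174.9309 143.5713]
base pred [341.3143 143.6755]
tray mask 0.93 179 341 141 148
141 308 329; 145 182 341; MOVE [ 3.6  0.4 -2.2] turn -0.0 | t 23.15 tcp [ 0.4355 -0.0279  0.0519] yaw -12.03 gap 0.6469150784111731
[3.7499 2.4156 5.9047]
```

step_arm:
  targets: "0 0 0 0;0 0 0 0;0 0 0 0;0 0 0 0;0 0 -3 0;0 0 -10 0;0 0 -25 0;0 0 -45 0;0 0 -70 0;0 0 -95 0;0 0 -120 0;0 0 -120 0"
  gripper: 0

```text
t: 24.35
tcp_pos: [0.4337, -0.0273, 0.1744]
tool_rot: [0.104, 0.995, -0.001, 0.004]
force: [0.4, -0.9, -0.6]
finger_gap: 1.002
gripper_force: 0.0
```

Run:
```python
from h import *
s=manip.sense();w=manip.snapshot('wrist');C=cam('wrist',s);cv2.imwrite('pics/end.png',w[:,:,::-1])
for x in manip.masks_of('wrist','lid_short')[:1]: print(x['p'],rect(C,x['pixels'],.048))
for q in ['lid_short','handle_short']:
  for x in manip.mark_of('wrist',q)[:1]: print(q,x['p'],onz(C,x['position'],.042 if q[0]=='l' else .068))
for x in manip.masks_of('wrist','tray_short')[:1]: ys,xs=np.where(x['pixels']);print('tray vis',x['p'],len(ys),xs.min(),xs.max(),ys.min(),ys.max())
a=np.radians(-12)
for X in (-.0425,.0425): print([proj(C,np.r_[.432+X*np.cos(a)-y*np.sin(a),-.0268+X*np.sin(a)+y*np.cos(a),0]).round(1) for y in (-.05,.05)])
manip.snapshot('top');T=cam('top');manip.snapshot('side');S=cam('side')
for q in ['lid_long','lid_short']:
  for c,K in(('top',T),('side',S)):
    for x in manip.masks_of(c,q)[:1]: print(c,q,round(x['p'],2),rect(K,x['pixels'],.048))
for q in ['beaker','timer','wash']:
  print(q,[(m[0]['position'] if (m:=manip.mark_of(c,q)) else None) for c in('side','top')])
print(s['t'],s['force'])
```

```text
0.88 ((430.3170471191406, -26.070266723632812), (94.62525939941406, 119.01954650878906), -11.917984008789062)
lid_short 0.71 [ 0.4351 -0.0259  0.042 ]
handle_short 0.9 [ 0.4319 -0.0258  0.068 ]
tray vis 0.71 14492 187 329 120 228
[array([206., 122.]), array([310.2, 122.2])]
[array([210.1, 204.7]), array([305.9, 204.8])]
top lid_long 0.8 ((449.4319763183594, 263.2196044921875), (96.26081085205078, 178.79747009277344), 10.904945373535156)
side lid_long 0.98 ((448.4753723144531, 267.0029602050781), (97.36619567871094, 186.59481811523438), 12.410666465759277)
side lid_short 0.67 ((432.5385437011719, -26.524200439453125), (97.13935089111328, 130.96530151367188), -11.657386779785156)
beaker [[256.3, 141.1], [349.2, 201.9]]
timer [[319.9, 295.7], [180.3, 254.3]]
wash [[241.7, 314.8], None]
24.35 [ 0.4498 -0.8546 -0.6023]
```

```bash
python3 -c "
from station import manip
print(manip.sign_off())"
```

```text
the job is handed in; nothing more can be done
None
```

I set both lids on their own trays, and by the last camera measurements they lie flat and centred; I handed the job in at about 24.5 s, with no verdict returned. I checked the short lid's seating by measurement only, since I had used all ten picture views; the beaker and timer had not visibly moved, and the wash bottle was confirmed from one camera only.

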